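# Hang the stock basket and hold the shelf pusher back for refilling

## Robot

A 6-joint arm with a two-finger parallel gripper is mounted at the origin on the work surface. World frame = base frame: x ahead of the robot, y to its left, z up, the work surface at z = 0. Lengths are in m, angles in rad, forces in N, time in s.
With the tool pointing down it reaches from about 0.375 to 0.925 m from the base axis. Payload 5.7 kg.
Tool frame: the origin (TCP) lies between the finger pads; the fingertips stand bot.nose_length ahead of it and the grasp point (between the pads) lies 11 mm behind it (bot.nose_length is the distance from the TCP to the fingertips, in m); z points along the fingers, y is the direction in which the jaws open and shut (so a half turn about z gives the same grasp; the last joint's range is limited). The gripper opens to 85 mm and grips with 20 to 120 N. Pads are 22 mm wide; open, the fingers measure 114 mm over their backs; the gripper's body (76 mm by 85 mm) begins 54 mm behind the grasp point. The pads swing forward as they close: fully open they stand 13 mm farther back than shut.
Start: joints at [-1.362, 0.359, 1.51, -0, 1.272, -0.115], TCP at [0.191, -0.569, 0.239] pointing down, gripper open.
Joint ranges: [-2.97, 2.97], [-1.01, 2.36], [0.21, 2.38], [-0.96, 4.11], [0.2, 2.71], [-2.98, 2.98]. Speed limits (rad/s): [2.39, 2.39, 3.14, 3.14, 3.14, 3.14].

## Interface

Orientations are given as [roll, pitch, yaw] about the fixed x, y, z axes, in that order (R = Rz(yaw) Ry(pitch) Rx(roll)).
In Python, from rig import bot, optics gives the robot as it stands. The module is installed in compiled form; this text tells all that it offers.
- The arm moves only by the shell command python3 -m jog 'ROWS'. ROWS is a JSON object of lists of equal length, an entry for each row: "claw": the closure in counts, from 0 (fully open) to 255 (shut); "slide": the shift along the tool's x, y, z normalised to -1 to 1, where 1 is 40 mm, a list of three; "roll": the turn about the tool's z normalised to -1 to 1, where 1 is 5 degrees. A call has 1 to 20 rows; each row shifts and turns the commanded pose from where the row before left it, along the tool's axes as they then stand; what a row does not reach is not made up. A row lasts 1/10 s, in which the tool goes at most 50 mm and 8.59 degrees, less where a joint would pass 70% of its speed; a pose out of reach is approached as far as the arm can. A call with a number of a shift or a turn outside -1 to 1 is refused whole. A call with a gripper value outside its range is refused whole. The fingers move at their own pace and stop on an object; the grip force is fixed at half the most. Time passes only in rows, so rows that do not move let the fingers close. It gives the time, the measured TCP pose, the force and the opening at its end, in the units of the state.
- bot.read_state(): the state, without advancing time (a new reading comes with each control period).
- optics.read_camera(name): name is "scene" or "top" or "wrist"; returns a dict with "img" (384x512x3 uint8, red, green, blue), "fx", "fy", "cx", "cy" (pixels), "k1" (the pictures are not rectified: a ray, as slopes to the right and down, at radius r is drawn at 1 + k1 r^2 times it, then the intrinsics apply), "extrinsics" (4x4, takes a point from camera to world coordinates). Camera axes: x right, y down, z forward; pixel columns grow to the right and rows downward; lengths in m; the calibration is good to about 2 mm. A picture is of the moment at which its call begins. There is no depth.
- bot.hand_in(): hands the job in, once; it reports no verdict.
The state is a dict: "t": time; "qpos": joint angles; "qd": joint speeds; "tau": joint torques, N m; "eef_pos": TCP position; "eef_rot": TCP orientation; "force": force on the tool from outside, world axes, zero at the start; "ft_torque": the same for the moment, N m; "finger_gap": finger opening in m.
Only numpy, scipy, OpenCV 4.12 (cv2) and the standard library are available. Lean on these libraries where they do the work, as an engineer would, in place of code of your own. Each camera call takes 0.05 s, during which the arm holds its last target.

## Task

Get the display lane ready for refilling: hang the small purple basket by its white handle over both prongs of the dark steel hook stand, with its four bottles still in it, and let go of it. Then draw the spring-loaded pusher back by its orange grip until its red pointer is level with the green band and keep it there; the program finishes while still holding it. Leave the other things on the counter, and the two bottles in the lane, where they stand.

Things in the scene. Friction and masses are not known exactly. Their poses are not given: they have to be found in the camera images.
- basket: purple open basket, 100 mm (its x) by 170 mm (its y; 190 mm over the handle ends), walls 70 mm tall and 5 mm thick, loose, 0.25 kg (may differ by about a fifth) plus its four bottles; stiff white handle, an arch in its y-z plane that does not fold, made of 12 mm round bar. Origin at the centre of the underside, z up
- handle (a point): middle of the handle's straight top bar (bar centre), 165 mm above the basket's underside; the bar runs along the basket's y and is straight for 64 mm to either side, then slopes down to the basket's ends. 90 mm of free space below it to the bottle tops. Axes as the basket's
- hook: fixed dark steel hook stand, blue base 200 x 150 x 10 mm; two 8 mm prongs at its y = -42 and +42 mm point to its -x, upturned tips at x = -32 mm, 232 mm above the counter; behind the seat they rise 12 mm back to a 12 mm crossbar (top 218 mm) and one 20 mm post at x = +100 mm. Origin on the counter under the seat, z up. The basket hangs with its y along the stand's y, either way round
- hook_seat (a point): where the middle of the handle bar's centre line lies when the basket hangs: midway between the prongs, 210 mm above the counter, 10 mm above the prongs' centre lines. Axes as the hook's. Between the prongs there is 76 mm of free width. The basket comes in from the tips' side (-x), its body passing below the prongs and its handle above the tips
- lane: fixed white and aluminium display lane, 345 mm long (its x), 56 mm wide, side walls 40 mm tall, a clear lip at its +x end with two bottles behind it. Origin on the counter under the orange grip's rest place, z up; the pusher is pulled to the lane's -x
- pusher (a joint): travel of the pusher in m: 0 at rest (pushed home by its spring), growing as it is drawn back along the lane's -x, end stop at 0.13. The spring pulls home with 80 N/m times (travel + 0.05 m), so 4 N at rest and 9 to 12 N at the band; let go, it returns
- pusher_grip (a point): point to hold on the pusher's upright orange grip, 85 mm above the counter, 20 mm below the grip's top; the grip is 18 mm along the lane (x), 26 mm across (y) and stands free from 40 mm (lane walls) to 105 mm. The pusher's black paddle, 66 mm tall, is 75 mm in front (+x) of the grip's front face. Axes as the lane's
- pusher_pointer (a point): centre of the red pointer bar, 4 mm along x and 66 mm across, on the paddle 45 mm above the counter, 87 mm to +x of the grip point and moving with it
- mark (a point): centre of the fixed green band, two green clips 16 mm long (x) on the lane's side walls at their 40 mm tall top edge; it stands at a pusher travel of 0.06 to 0.10 m, different each time. The pointer is level with it when both have the same x in the lane's frame, within the band's 16 mm
- stock_bottle_1: grey-capped amber roll-on bottle, 36 mm across, 75 mm tall, 80 g; origin at the centre of its underside, z up; stands loose in one of the basket's four cells
- stock_bottle_2: grey-capped amber roll-on bottle, 36 mm across, 75 mm tall, 80 g; origin at the centre of its underside, z up; stands loose in one of the basket's four cells
- stock_bottle_3: grey-capped amber roll-on bottle, 36 mm across, 75 mm tall, 80 g; origin at the centre of its underside, z up; stands loose in one of the basket's four cells
- stock_bottle_4: grey-capped amber roll-on bottle, 36 mm across, 75 mm tall, 80 g; origin at the centre of its underside, z up; stands loose in one of the basket's four cells
- lane_bottle_a: grey-capped amber roll-on bottle, 36 mm across, 75 mm tall, 80 g; origin at the centre of its underside, z up; stands in the lane in front of the paddle, to be left standing
- lane_bottle_b: grey-capped amber roll-on bottle, 36 mm across, 75 mm tall, 80 g; origin at the centre of its underside, z up; stands in the lane in front of the paddle, to be left standing
- six_pack: bystander, loose: wrapped block of six bottles, 74 by 111 mm, 75 mm tall; origin under its centre
- tape_dispenser: bystander, loose: blue tape dispenser 130 by 55 mm, 84 mm tall; origin under its centre
- scanner: bystander, loose: hand scanner lying down, 165 by 62 mm, 36 mm tall; origin near its middle, underneath
- pen_cup: bystander, loose: black cup 76 mm across, 95 mm tall; origin under its centre
- coin_dish: bystander, loose: grey coin dish 140 by 100 mm, 22 mm tall; origin under its centre
- calculator: bystander, loose: white calculator 130 by 85 mm, 20 mm tall; origin under its centre
Mind the look-alikes: they are no part of the job. What is shaped like the basket but turquoise is not meant.

How it is judged:
By the outcome, as a careful person would: the job done as asked, in the order asked, and still so for the second after the job is handed in, while the arm keeps its last pose, push and grip.
It also fails if it takes over 54 s, if anything falls off the work surface, if the arm or the gripper's body presses on something with over 40 N, if the wrist force passes 120 N, or if a joint passes its speed limit or range.

## Working session

There is one attempt and no reset: what is moved stays moved. The work goes in short steps, Python scripts to look and compute and a shell command to move; the robot and the scene stay as the last step left them, time stands still between calls to the robot, and variables do not carry over. Pictures are saved under pics/ and viewed, and the job is handed in when it is done.

```bash
mkdir -p pics
python3 - <<'E'
from rig import bot, optics
import cv2
s=bot.read_state()
for k,v in s.items(): print(k,v)
print(bot.nose_length)
for n in ("scene","top","wrist"):
    c=optics.read_camera(n); cv2.imwrite(f"pics/{n}0.png",c["img"][:,:,::-1])
    print(n,c["fx"],c["fy"],c["cx"],c["cy"],c["k1"]); print(c["extrinsics"])
E
```

```text
t 0.0
qpos [-1.36209217e+00  3.59533694e-01  1.51145120e+00  2.97925561e-07
  1.27250830e+00 -1.15118476e-01]
qd [-0.001143    0.00071853  0.00118361  0.00055678 -0.00017089  0.00049215]
tau [-1.31803157e-03 -5.27622485e+01 -2.78624225e+01 -3.48924959e-04
  1.33041540e-02  1.31113075e-05]
eef_pos [ 0.19075635 -0.56815262  0.23842936]
eef_rot [-3.13970472e+00 -2.18588028e-04  3.23822335e-01]
force [-0.01123506 -0.08631876  0.50328372]
ft_torque [-0.00496792 -0.0358657  -0.01527435]
finger_gap 0.08531754552041446
0.008
scene 438.17566549904734 438.17566549904734 247.82804509640476 191.84754154379416 -0.04986827084127508
[[ 0.16618168  0.77260352 -0.61275399  1.38245523]
 [ 0.98594892 -0.14088461  0.08975658 -0.12364873]
 [-0.01698136 -0.61906004 -0.78516005  1.28772406]
 [ 0.          0.          0.          1.        ]]
top 408.58991340737504 408.58991340737504 248.5371467951366 188.98507436815441 -0.10890530339731336
[[ 0.00985853 -0.98990414  0.14139522  0.31158697]
 [-0.99963808 -0.00621688  0.02617377 -0.01882414]
 [-0.02503049 -0.14160208 -0.98960716  1.6672776 ]
 [ 0.          0.          0.          1.        ]]
wrist 286.32157163393697 286.32157163393697 250.44473443872423 192.3564488910151 -0.059148165115028045
[[ 0.31832194 -0.91291994 -0.25543751  0.25509647]
 [-0.94798143 -0.30698319 -0.08421712 -0.54721019]
 [-0.00153154  0.26895817 -0.96315064  0.37344764]
 [ 0.          0.          0.          1.        ]]
```

View pics/scene0.png

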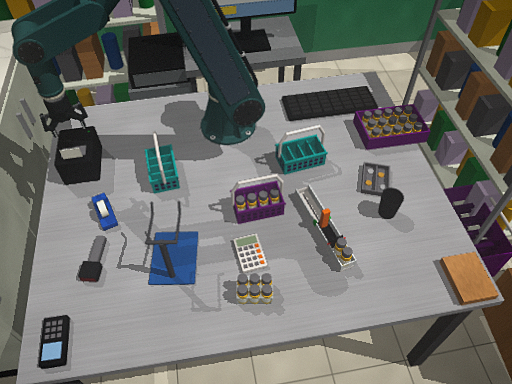

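View pics/top0.png

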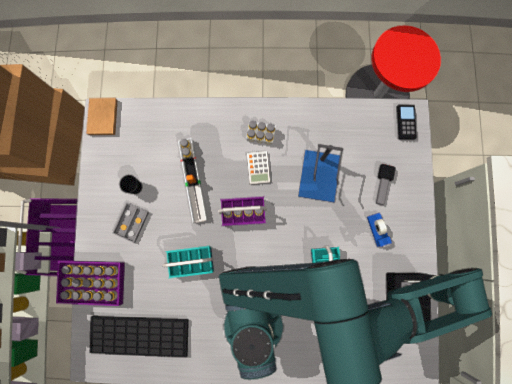

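View pics/wrist0.png

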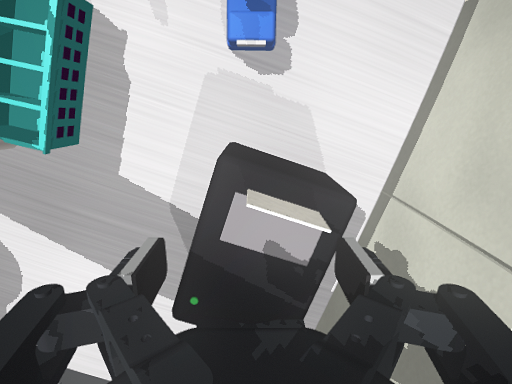

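The scene view shows the purple basket at (258,203), the hook stand at (170,255) and the lane from (303,190) to (352,263) with its orange grip at (326,215). In the top view they are at (243,211), (321,175) and (192,180). I'll zoom in to pick out details.

```bash
cat > h.py <<'E'
import numpy as np, cv2
from rig import bot, optics
def ray(c,u,v):
    p=np.array([(u-c["cx"])/c["fx"],(v-c["cy"])/c["fy"]]); q=p.copy()
    for _ in range(20): q=p/(1+c["k1"]*(q@q))
    E=np.array(c["extrinsics"]); return E[:3,3],E[:3,:3]@np.array([q[0],q[1],1.])
def plane(c,u,v,z):
    o,d=ray(c,u,v); return o+d*(z-o[2])/d[2]
def proj(c,P):
    E=np.array(c["extrinsics"]); x=E[:3,:3].T@(np.array(P)-E[:3,3]); q=x[:2]/x[2]
    q=q*(1+c["k1"]*(q@q)); return np.array([q[0]*c["fx"]+c["cx"],q[1]*c["fy"]+c["cy"]])
def tri(c1,p1,c2,p2):
    o1,d1=ray(c1,*p1);o2,d2=ray(c2,*p2)
    A=np.stack([d1,-d2],1);s=np.linalg.lstsq(A,o2-o1,rcond=None)[0]
    a=o1+s[0]*d1;b=o2+s[1]*d2; return (a+b)/2,np.linalg.norm(a-b)
def crop(img,x0,y0,x1,y1,k,fn):
    cv2.imwrite(fn,cv2.resize(img[y0:y1,x0:x1,::-1],None,fx=k,fy=k,interpolation=cv2.INTER_CUBIC))
E
python3 - <<'E'
from h import *
import pickle
s=optics.read_camera("scene");t=optics.read_camera("top");pickle.dump((s,t),open("c0.pkl","wb"))
crop(s["img"],100,150,250,300,5,"pics/s_hook.png")
crop(s["img"],220,160,370,280,5,"pics/s_lane.png")
crop(t["img"],160,120,350,240,4,"pics/t_all.png")
E
sleep 0
```

```text
(no output)
```

View pics/s_hook.png

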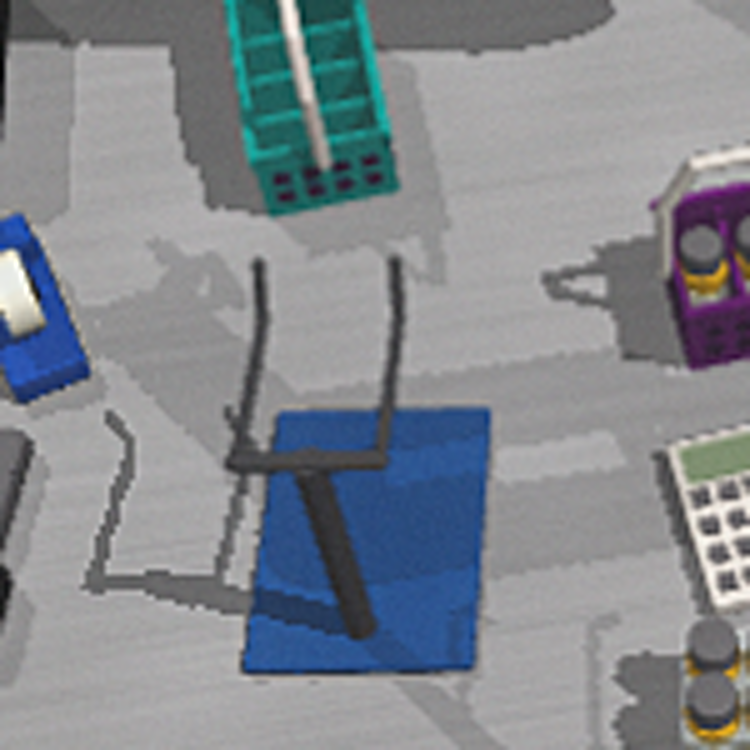

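View pics/s_lane.png

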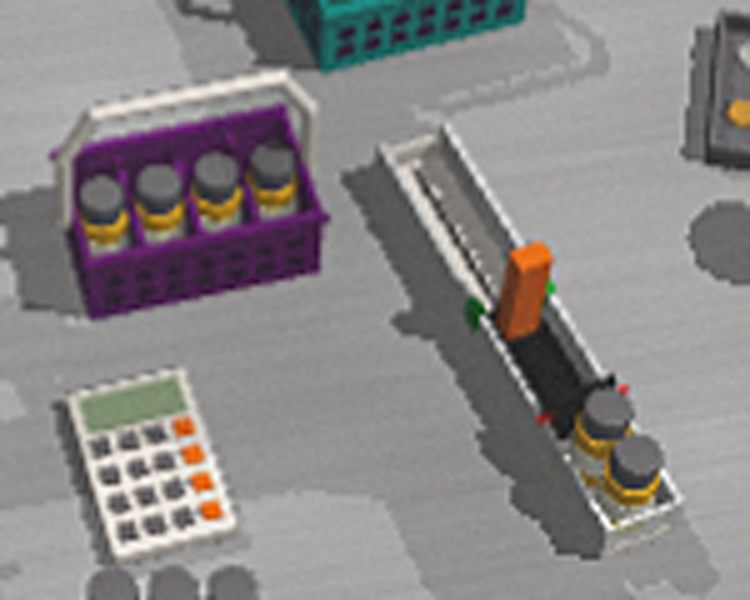

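View pics/t_all.png

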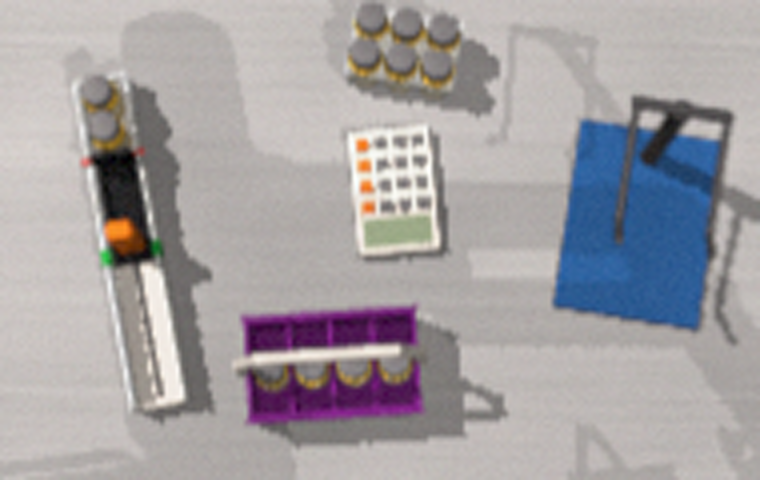

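```bash
cat > m.py <<'E'
from h import *
import pickle
s,t=pickle.load(open("c0.pkl","rb"))
P=lambda k,x0,y0: (lambda u,v:((u+.5)/k-.5+x0,(v+.5)/k-.5+y0))
H=P(5,100,150);L=P(5,220,160);T=P(4,160,120)
np.set_printoptions(precision=4,suppress=True)
def show(n,c,p,z): r=plane(c,*p,z); print(n,r); return r
print("HOOK")
for n,p in dict(tipA=(258,262),tipB=(396,262)).items(): show("s "+n,s,H(*p),.232)
for n,p in dict(tipA=(711,252),tipB=(620,242)).items(): show("t "+n,t,T(*p),.232)
for n,p in dict(cA=(230,462),cB=(384,460)).items(): show("s "+n,s,H(*p),.212)
for n,p in dict(cA=(730,117),cB=(635,99)).items(): show("t "+n,t,T(*p),.212)
a=[show("s base",s,H(*p),.01) for p in [(280,410),(491,408),(474,670),(243,672)]]
b=[show("t base",t,T(*p),.01) for p in [(698,328),(556,306),(584,122),(722,140)]]
print("mean",np.mean(a,0),np.mean(b,0))
for q in(a,b):
    d1=q[2]-q[1]; d2=q[3]-q[0];d3=q[0]-q[1];d4=q[3]-q[2]; print([np.degrees(np.arctan2(d[1],d[0])) for d in(d1,d2,d3,d4)],[np.linalg.norm(d) for d in (d1,d2,d3,d4)])
print("BASKET")
for n,p in dict(hA=(98,110),hB=(285,77)).items(): show("s "+n,s,L(*p),.165)
print("tri kinkB", tri(s,L(285,77),t,T(245,364)), tri(s,L(98,110),t,T(402,350)))
a=[show("s rim",s,L(*p),.07) for p in [(72,232),(325,215),(283,105)]]
b=[show("t rim",t,T(*p),.07) for p in [(243,316),(416,307),(424,411),(250,422)]]
print(np.mean(b,0))
print("LANE")
show("s grip",s,L(530,250),.105);show("t grip",t,T(120,229),.105)
show("s ptr",s,L(544,419),.045);show("s ptr",s,L(624,389),.045)
show("t ptr",t,T(86,162),.045);show("t ptr",t,T(140,151),.045)
show("s mk",s,L(474,312),.04);show("s mk",s,L(549,287),.04)
show("t mk",t,T(108,258),.04);show("t mk",t,T(156,247),.04)
a=[show("s end",s,L(*p),.04) for p in[(380,148),(447,124)]]
b=[show("t end",t,T(*p),.04) for p in[(132,410),(187,402),(72,85),(127,72)]]
E
python3 m.py
```

```text
HOOK
s tipA [ 0.5446 -0.2981  0.232 ]
s tipB [ 0.5596 -0.2151  0.232 ]
t tipA [ 0.5415 -0.2967  0.232 ]
t tipB [ 0.55   -0.2157  0.232 ]
s cA [ 0.6719 -0.3221  0.212 ]
s cB [ 0.6862 -0.2338  0.212 ]
t cA [ 0.6697 -0.321   0.212 ]
t cB [ 0.6859 -0.2342  0.212 ]
s base [ 0.5017 -0.3236  0.01  ]
s base [ 0.526  -0.1779  0.01  ]
s base [ 0.7236 -0.2082  0.01  ]
s base [ 0.6996 -0.3552  0.01  ]
t base [ 0.4985 -0.3247  0.01  ]
t base [ 0.5202 -0.1798  0.01  ]
t base [ 0.7129 -0.2106  0.01  ]
t base [ 0.6949 -0.3539  0.01  ]
mean [ 0.6127 -0.2662  0.01  ] [ 0.6066 -0.2673  0.01  ]
[np.float64(-8.719696850967079), np.float64(-9.06354391372282), np.float64(-99.45824076841079), np.float64(-99.275902040037)] [np.float64(0.19992027520857358), np.float64(0.20038244701114996), np.float64(0.1477547014378446), np.float64(0.1489519857008324)]
[np.float64(-9.062842235234202), np.float64(-8.447637728532309), np.float64(-98.52833465626728), np.float64(-97.18074296734919)] [np.float64(0.19512910510074288), np.float64(0.19851817155123705), np.float64(0.14651941528812343), np.float64(0.14445945481400074)]
[... 209 characters left out ...]
59))
s rim [ 0.4849 -0.0418  0.07  ]
s rim [0.5018 0.1331 0.07  ]
s rim [0.3995 0.1249 0.07  ]
t rim [0.5007 0.1342 0.07  ]
t rim [ 0.5108 -0.0363  0.07  ]
t rim [ 0.4085 -0.0446  0.07  ]
t rim [0.3963 0.1254 0.07  ]
[0.4541 0.0447 0.07  ]
LANE
s grip [0.5799 0.2535 0.105 ]
t grip [0.5811 0.253  0.105 ]
s ptr [0.674  0.2441 0.045 ]
s ptr [0.661 0.303 0.045]
t ptr [0.6607 0.3007 0.045 ]
t ptr [0.6723 0.2455 0.045 ]
s mk [0.5797 0.222  0.04  ]
s mk [0.5688 0.2785 0.04  ]
t mk [0.5624 0.2757 0.04  ]
t mk [0.574 0.227 0.04 ]
s end [0.4278 0.192  0.04  ]
s end [0.4147 0.2456 0.04  ]
t end [0.4087 0.2468 0.04  ]
t end [0.4173 0.1916 0.04  ]
t end [0.7431 0.3193 0.04  ]
t end [0.7568 0.2624 0.04  ]
```

The two views agree to within a few mm:
- **Hook seat:** about (0.581, -0.261), yaw about -9.2°.
- **Handle bar:** about (0.455, 0.0465, 0.165), yaw about 3.3°.
- **Lane grip:** about (0.581, 0.253), yaw about 12.1°.
- **Mark:** travel about 0.097.

First I lift and turn the jaws towards the basket's x.

```bash
python3 -m jog '{"claw":[0,0,0,0,0,0,0,0,0,0,0,0,0,0,0],"slide":[[0,0,-1],[0,0,-1],[0,0,-0.6],[0,0,0],[0,0,0],[0,0,0],[0,0,0],[0,0,0],[0,0,0],[0,0,0],[0,0,0],[0,0,0],[0,0,0],[0,0,0],[0,0,0]],"roll":[-1,-1,-1,-1,-1,-1,-1,-1,-1,-1,-1,-1,-1,-1,-1]}'
cat > go.py <<'E'
import sys
from h import *
from scipy.spatial.transform import Rotation as R
# target x y z yaw_deg -> remaining shift in tool axes, in units of 40mm, and roll in 5deg units
x,y,z,yaw=map(float,sys.argv[1:5]); s=bot.read_state()
Rm=R.from_euler('xyz',s["eef_rot"])
d=Rm.inv().apply(np.array([x,y,z])-s["eef_pos"])
yw=s["eef_rot"][2]; dy=(yaw-np.degrees(yw)+180)%360-180
np.set_printoptions(precision=3,suppress=True)
print("pos",s["eef_pos"],"rpy deg",np.degrees(s["eef_rot"]),"slide total",d/.04,"roll total",-dy/5,"t",s["t"],"F",s["force"],"gap",s["finger_gap"])
E
python3 go.py 0.455 0.0465 0.25 93.3
```

```text
t: 1.75
eef_pos: [0.1909, -0.5686, 0.3431]
eef_rot: [-3.142, -0.001, 1.636]
force: [-0.1, 0.1, 0.4]
finger_gap: 0.0854
pos [ 0.191 -0.569  0.343] rpy deg [-179.996   -0.032   93.758] slide total [14.911  7.597  2.335] roll total 0.0916917013424154 t 1.75 F [-0.134  0.068  0.39 ] gap 0.0853795474034701
```

```bash
python3 -m jog '{"claw":[0,0,0,0,0,0,0,0,0,0,0,0,0,0,0,0,0,0,0,0],"slide":[[0.4,0.2,0],[0.85,0.43,0],[0.85,0.43,0],[0.85,0.43,0],[0.85,0.43,0],[0.85,0.43,0],[0.85,0.43,0],[0.85,0.43,0],[0.85,0.43,0],[0.85,0.43,0],[0.85,0.43,0],[0.85,0.43,0],[0.85,0.43,0],[0.85,0.43,0],[0.85,0.43,0],[0.85,0.43,0],[0.85,0.43,0],[0.85,0.43,0],[0.06,0.09,0],[0,0,0]],"roll":[0,0,0,0,0,0,0,0,0,0,0,0,0,0,0,0,0,0,0.09,0]}'
python3 go.py 0.455 0.0465 0.25 93.3
python3 - <<'E'
from h import *
w=optics.read_camera("wrist"); cv2.imwrite("pics/w1.png",w["img"][:,:,::-1])
for y in(-.064,0,.064):
    a=np.radians(3.3); print(proj(w,[.455-np.sin(a)*y,.0465+np.cos(a)*y,.165]))
E
```

```text
t: 3.75
eef_pos: [0.4568, 0.0464, 0.3431]
eef_rot: [-3.141, -0.0, 1.626]
force: [0.1, -0.4, -0.3]
finger_gap: 0.0853
pos [0.457 0.046 0.343] rpy deg [-179.962   -0.003   93.177] slide total [ 0.005 -0.044  2.328] roll total -0.02450491377525168 t 3.75 F [ 0.064 -0.37  -0.285] gap 0.08534800717368006
[249.34047089 228.27329855]
[249.16617657 175.05817232]
[248.97877377 116.04318666]
```

View pics/w1.png

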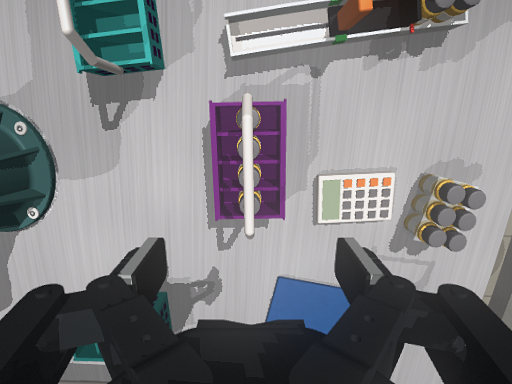

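The wrist view shows the white bar upright at x≈248, rows 97–235, within a pixel of where I predicted it. I descend and close.

```bash
python3 -m jog '{"claw":[0,0,0,0,0,0,0,0,0,200,255,255,255,255,255,255,255,255,255],"slide":[[0,-0.04,0.5],[0,0,0.7],[0,0,0.8],[0,0,0.8],[0,0,0.8],[0,0,0.7],[0,0,0.42],[0,0,0],[0,0,0],[0,0,0],[0,0,0],[0,0,0],[0,0,0],[0,0,0],[0,0,0],[0,0,0],[0,0,0],[0,0,0],[0,0,0]],"roll":[0,0,0,0,0,0,0,0,0,0,0,0,0,0,0,0,0,0,0]}'
python3 go.py 0.455 0.0465 0.154 93.3
python3 - <<'E'
from h import *
w=optics.read_camera("wrist"); cv2.imwrite("pics/w2.png",w["img"][:,:,::-1])
s=optics.read_camera("scene"); crop(s["img"],200,100,360,240,5,"pics/s2.png")
E
```

```text
t: 5.7
eef_pos: [0.4551, 0.0452, 0.1547]
eef_rot: [-3.141, 0.0, 1.626]
force: [-3.3, -0.6, 4.7]
finger_gap: 0.0101
pos [0.455 0.045 0.155] rpy deg [-179.94     0.004   93.143] slide total [ 0.032 -0.002  0.019] roll total -0.03147485108214596 t 5.7 F [-3.346 -0.588  4.693] gap 0.01010529325875395
```

View pics/w2.png

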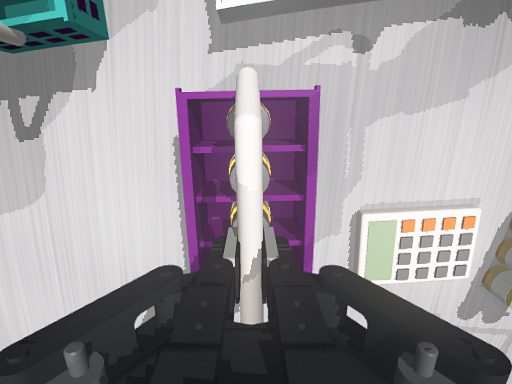

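View pics/s2.png

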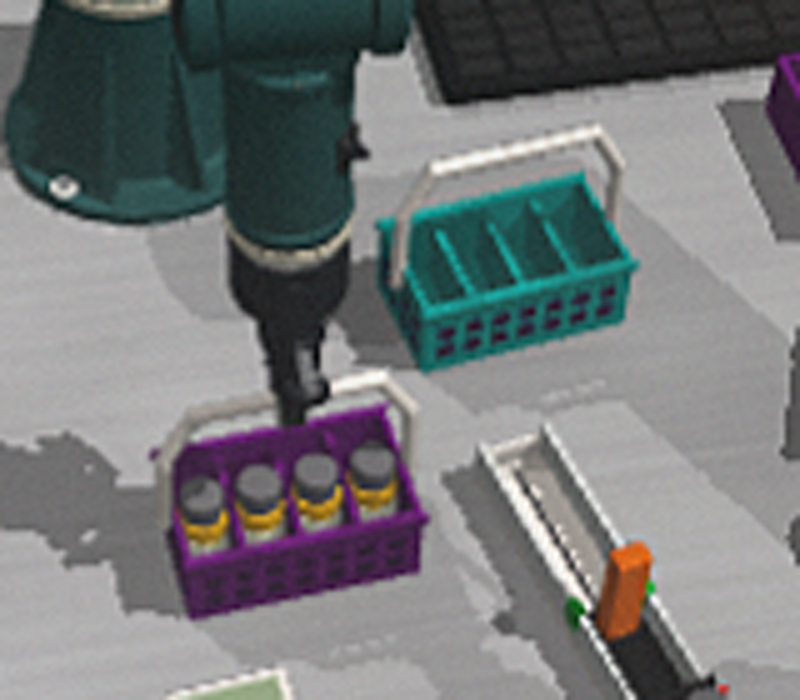

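Gripped: the gap is 10 mm, on the middle of the bar, with the bottles upright. Before the transfer I check where the turquoise basket near the hook stands.

```bash
python3 - <<'E'
from m import *
print("TEAL")
for p in [(247,158),(393,135)]: show("rim?",s,H(*p),.07)
for p in [(272,215),(398,188)]: show("bottom",s,H(*p),.0)
show("handle kink low",s,H(325,168),.07)
for p in [(151,142),(170,140),(154,192),(178,187)]: show("px",s,p,.07)
show("handle top",s,(155,135),.165);show("handle top",s,(158,160),.165)
E
python3 - <<'E'
from h import *
s=optics.read_camera("scene"); crop(s["img"],130,120,200,200,8,"pics/teal.png")
t=optics.read_camera("top"); crop(t["img"],280,180,400,280,6,"pics/tealt.png")
E
```

```text
HOOK
s tipA [ 0.5446 -0.2981  0.232 ]
s tipB [ 0.5596 -0.2151  0.232 ]
t tipA [ 0.5415 -0.2967  0.232 ]
t tipB [ 0.55   -0.2157  0.232 ]
s cA [ 0.6719 -0.3221  0.212 ]
s cB [ 0.6862 -0.2338  0.212 ]
t cA [ 0.6697 -0.321   0.212 ]
t cB [ 0.6859 -0.2342  0.212 ]
s base [ 0.5017 -0.3236  0.01  ]
s base [ 0.526  -0.1779  0.01  ]
s base [ 0.7236 -0.2082  0.01  ]
s base [ 0.6996 -0.3552  0.01  ]
t base [ 0.4985 -0.3247  0.01  ]
t base [ 0.5202 -0.1798  0.01  ]
t base [ 0.7129 -0.2106  0.01  ]
t base [ 0.6949 -0.3539  0.01  ]
mean [ 0.6127 -0.2662  0.01  ] [ 0.6066 -0.2673  0.01  ]
[np.float64(-8.719696850967079), np.float64(-9.06354391372282), np.float64(-99.45824076841079), np.float64(-99.275902040037)] [np.float64(0.19992027520857358), np.float64(0.20038244701114996), np.float64(0.1477547014378446), np.float64(0.1489519857008324)]
[np.float64(-9.062842235234202), np.float64(-8.447637728532309), np.float64(-98.52833465626728), np.float64(-97.18074296734919)] [np.float64(0.19512910510074288), np.float64(0.19851817155123705), np.float64(0.14651941528812343), np.float64(0.14445945481400074)]
[... 574 characters left out ...]
 [0.6607 0.3007 0.045 ]
t ptr [0.6723 0.2455 0.045 ]
s mk [0.5797 0.222  0.04  ]
s mk [0.5688 0.2785 0.04  ]
t mk [0.5624 0.2757 0.04  ]
t mk [0.574 0.227 0.04 ]
s end [0.4278 0.192  0.04  ]
s end [0.4147 0.2456 0.04  ]
t end [0.4087 0.2468 0.04  ]
t end [0.4173 0.1916 0.04  ]
t end [0.7431 0.3193 0.04  ]
t end [0.7568 0.2624 0.04  ]
TEAL
rim? [ 0.319  -0.3299  0.07  ]
rim? [ 0.3164 -0.2232  0.07  ]
bottom [ 0.3177 -0.3246  0.    ]
bottom [ 0.3087 -0.2288  0.    ]
handle kink low [ 0.3388 -0.2741  0.07  ]
px [ 0.1185 -0.3168  0.07  ]
px [ 0.1213 -0.2423  0.07  ]
px [ 0.3728 -0.3135  0.07  ]
px [ 0.3653 -0.2273  0.07  ]
handle top [ 0.1834 -0.2861  0.165 ]
handle top [ 0.3106 -0.28    0.165 ]
```

View pics/teal.png

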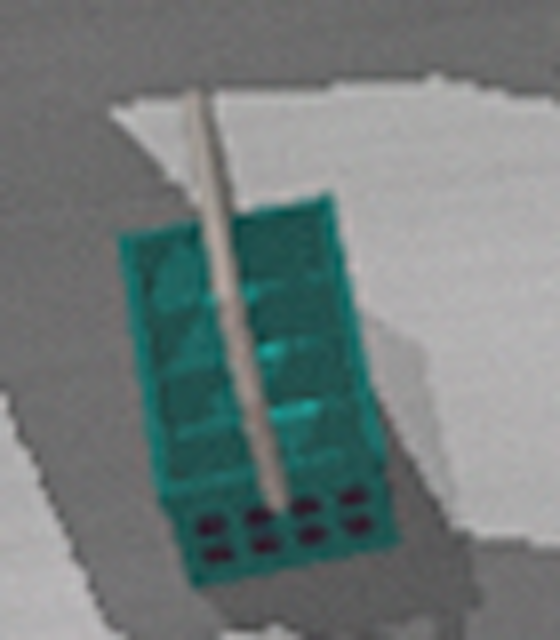

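View pics/tealt.png

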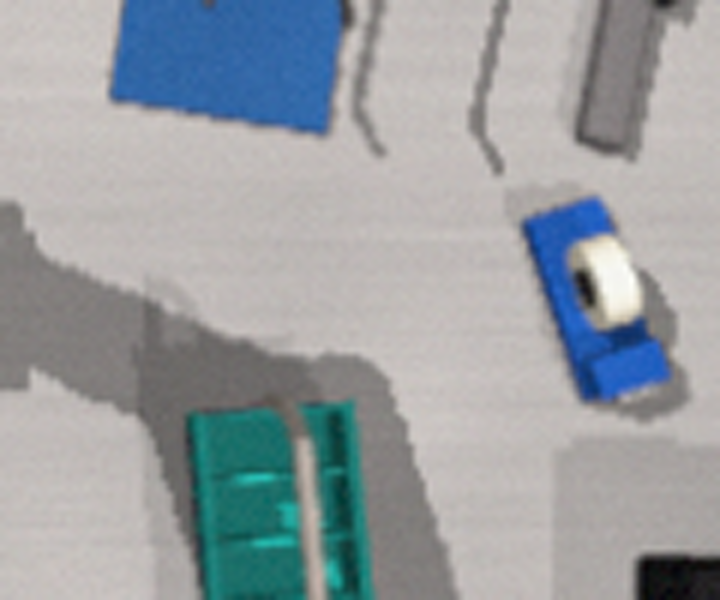

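The turquoise basket ends at x≈0.33, so coming in from x≈0.47 stays clear of it. I lift gently and turn.

```bash
python3 -m jog '{"claw":[255,255,255,255,255,255,255,255,255,255,255,255,255,255,255,255],"slide":[[0,0,-0.1],[0,0,-0.2],[0,0,-0.25],[0,0,-0.3],[0,0,-0.3],[0,0,-0.3],[0,0,-0.3],[0,0,-0.25],[0,0,-0.2],[0,0,-0.1],[0,0,0],[0,0,0],[0,0,0],[0,0,0],[0,0,0],[0,0,0]],"roll":[0,0,0,0,0.2,0.3,0.3,0.3,0.3,0.3,0.3,0.3,0.2,0,0,0]}'
python3 go.py 0.472 -0.244 0.247 80.8
python3 - <<'E'
from h import *
s=optics.read_camera("scene"); crop(s["img"],200,80,360,220,5,"pics/s3.png")
E
```

```text
t: 7.5
eef_pos: [0.4557, 0.0452, 0.2463]
eef_rot: [-3.141, -0.0, 1.407]
force: [0.2, 0.2, -6.0]
finger_gap: 0.01
pos [0.456 0.045 0.246] rpy deg [-179.974   -0.004   80.613] slide total [-7.067  1.582 -0.018] roll total -0.03734007035612876 t 7.5 F [ 0.249  0.157 -5.958] gap 0.010023360579076525
```

View pics/s3.png

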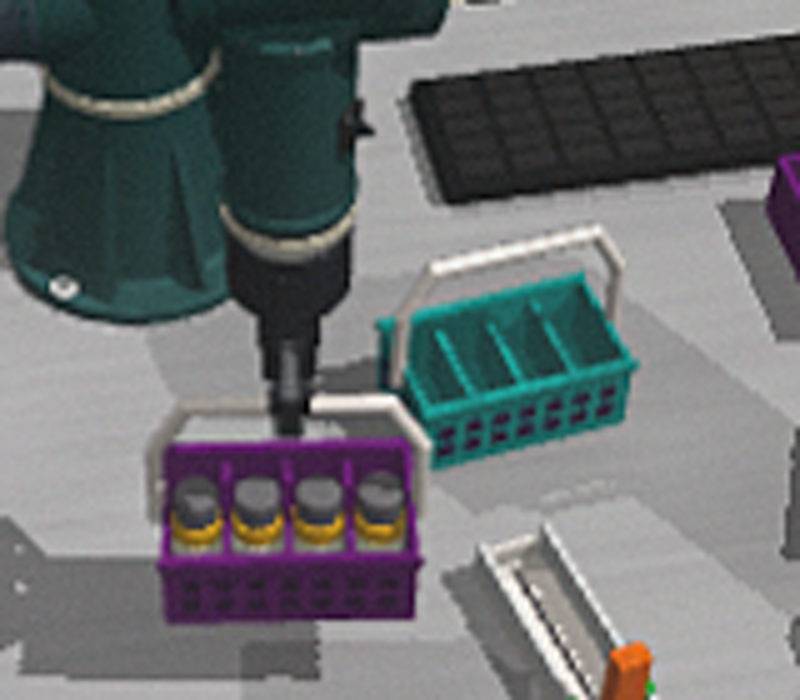

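It is lifted level with all four bottles in it, and reads about 6 N. Next I cross to the approach point.

```bash
python3 -m jog '{"claw":[255,255,255,255,255,255,255,255,255,255,255,255,255,255,255,255,255,255,255,255],"slide":[[-0.1,0.02,0],[-0.25,0.06,0],[-0.4,0.09,0],[-0.5,0.11,0],[-0.55,0.12,0],[-0.6,0.13,0],[-0.6,0.13,0],[-0.6,0.14,0],[-0.6,0.14,0],[-0.6,0.13,0],[-0.6,0.13,0],[-0.55,0.12,0],[-0.45,0.1,0],[-0.35,0.08,0],[-0.2,0.05,0],[-0.1,0.02,0],[0,0,0],[0,0,0],[0,0,0],[0,0,0]],"roll":[0,0,0,0,0,0,0,0,0,0,0,0,0,0,0,0,0,0,0,0]}'
python3 go.py 0.472 -0.244 0.247 80.8
python3 - <<'E'
from h import *
import pickle
s=optics.read_camera("scene"); crop(s["img"],90,130,250,270,5,"pics/s4.png")
t=optics.read_camera("top"); crop(t["img"],270,120,390,220,6,"pics/t4.png");pickle.dump((s,t),open("c4.pkl","wb"))
E
```

```text
t: 9.55
eef_pos: [0.4716, -0.2426, 0.2465]
eef_rot: [-3.141, -0.0, 1.408]
force: [0.3, 0.1, -5.3]
finger_gap: 0.0101
pos [ 0.472 -0.243  0.247] rpy deg [-179.993   -0.015   80.647] slide total [-0.033  0.015 -0.012] roll total -0.030683410368720843 t 9.55 F [ 0.255  0.071 -5.284] gap 0.010068947086043566
```

View pics/s4.png

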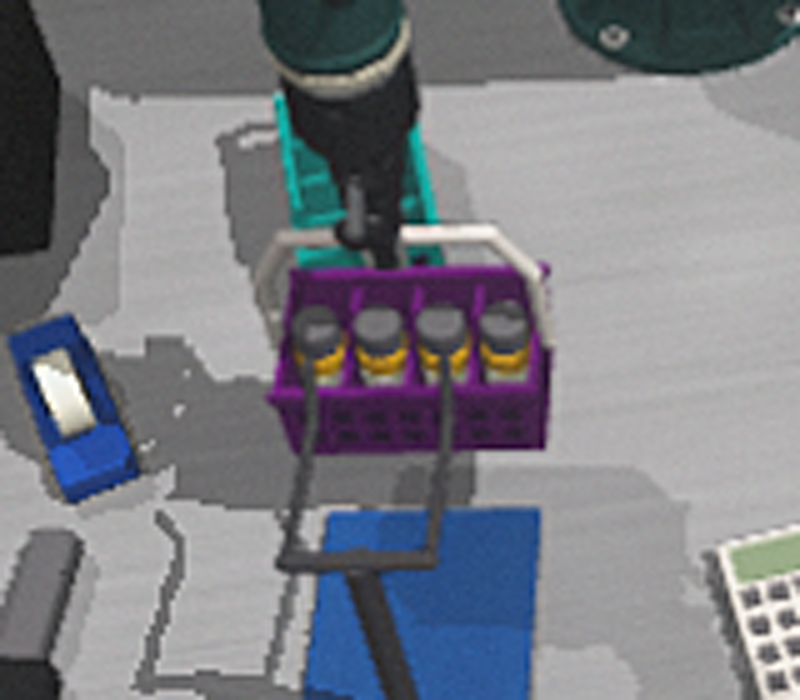

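View pics/t4.png

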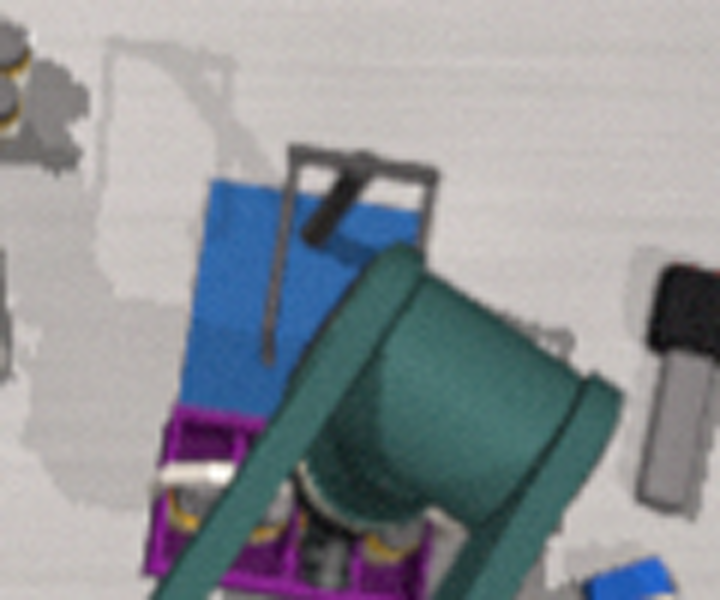

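Run:
```python
from h import *
import pickle
s,t=pickle.load(open("c4.pkl","rb"))
H=lambda u,v:((u+.5)/5-.5+90,(v+.5)/5-.5+130)
np.set_printoptions(precision=4,suppress=True)
a=plane(s,*H(285,235),.257);b=plane(s,*H(493,231),.257)
u=np.array([.987,-.16]);n=np.array([.16,.987]);seat=np.array([.5806,-.2615])
for q in(a,b,(a+b)/2): print(q,"hook frame",(q[:2]-seat)@u,(q[:2]-seat)@n)
for p in [(307,357),(446,356)]:
    q=plane(s,*H(*p),.232); print(q,(q[:2]-seat)@u,(q[:2]-seat)@n)
```

```text
[ 0.4622 -0.3051  0.257 ] hook frame -0.10988167506189911 -0.061979103690294565
[ 0.4825 -0.177   0.257 ] hook frame -0.11034143552763934 0.06765648951703065
[ 0.4723 -0.2411  0.257 ] hook frame -0.11011155529476924 0.0028386929133680516
[ 0.5407 -0.2986  0.232 ] -0.033486108444725236 -0.04296618412539081
[ 0.5551 -0.2148  0.232 ] -0.03266555657229139 0.04202183375359396
```

The bar lies parallel to the stand, 110 mm out and 2–3 mm to its +y. I go in over the tips.

```bash
python3 -m jog '{"claw":[255,255,255,255,255,255,255,255,255,255,255,255,255,255,255,255,255],"slide":[[-0.06,0.1,0],[0,0.2,0],[0,0.25,0],[0,0.25,0],[0,0.25,0],[0,0.25,0],[0,0.25,0],[0,0.25,0],[0,0.25,0],[0,0.25,0],[0,0.25,0],[0,0.15,0],[0,0.05,0],[0,0,0],[0,0,0],[0,0,0],[0,0,0]],"roll":[0,0,0,0,0,0,0,0,0,0,0,0,0,0,0,0,0]}'
python3 go.py 0.5806 -0.2615 0.199 80.8
python3 - <<'E'
from h import *
import pickle
s=optics.read_camera("scene"); crop(s["img"],90,130,250,270,5,"pics/s5.png")
w=optics.read_camera("wrist"); cv2.imwrite("pics/w5.png",w["img"][:,:,::-1])
E
```

```text
t: 11.35
eef_pos: [0.5795, -0.2636, 0.2466]
eef_rot: [-3.141, -0.0, 1.407]
force: [-0.2, -0.6, -5.3]
finger_gap: 0.0103
pos [ 0.579 -0.264  0.247] rpy deg [-179.989   -0.007   80.593] slide total [0.055 0.02  1.189] roll total -0.04149210809447936 t 11.35 F [-0.22  -0.634 -5.328] gap 0.010250663480356324
```

View pics/s5.png

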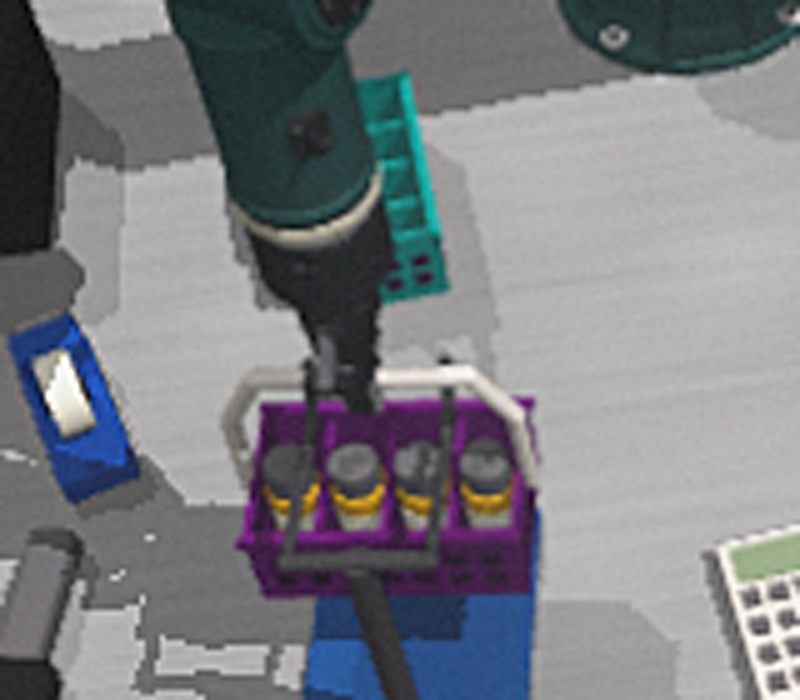

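View pics/w5.png

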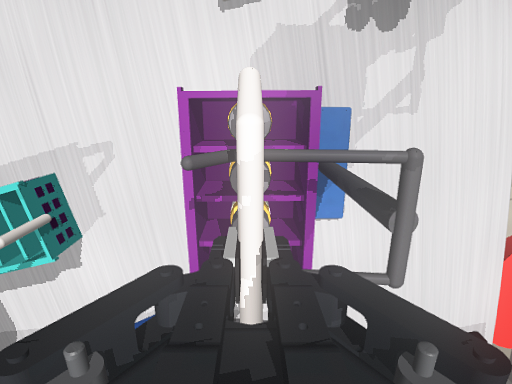

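The bar is over both prongs, with the tips behind it (tip at wrist (188,162), bar at x=250). Lowering.

```bash
python3 -m jog '{"claw":[255,255,255,255,255,255,255,255,255,255],"slide":[[0.02,0.01,0.1],[0.02,0.01,0.15],[0,0,0.2],[0,0,0.2],[0,0,0.2],[0,0,0.15],[0,0,0.08],[0,0,0.05],[0,0,0],[0,0,0]],"roll":[0,0,0,0,0,0,0,0,0,0]}'
python3 go.py 0.5806 -0.2615 0.199 80.8
```

```text
t: 12.45
eef_pos: [0.5811, -0.2623, 0.2016]
eef_rot: [3.141, 0.0, 1.407]
force: [-0.0, 0.2, -5.5]
finger_gap: 0.0097
pos [ 0.581 -0.262  0.202] rpy deg [179.967   0.008  80.601] slide total [ 0.017 -0.015  0.066] roll total -0.03986751707974463 t 12.45 F [-0.046  0.203 -5.507] gap 0.009668988163302514
```

```bash
python3 -m jog '{"claw":[255,255,255,255,255],"slide":[[0,0,0.03],[0,0,0.03],[0,0,0.02],[0,0,0],[0,0,0]],"roll":[0,0,0,0,0]}'
python3 go.py 0.5806 -0.2615 0.199 80.8
```

```text
t: 12.95
eef_pos: [0.5812, -0.2623, 0.199]
eef_rot: [3.14, 0.0, 1.407]
force: [-1.9, 2.0, 4.8]
finger_gap: 0.0101
pos [ 0.581 -0.262  0.199] rpy deg [179.933   0.022  80.604] slide total [ 0.018 -0.018  0.001] roll total -0.03920721934553626 t 12.95 F [-1.851  2.039  4.77 ] gap 0.010059922689052363
```

The load has gone over to the prongs (from -5.5 to +4.8 N). Opening gently.

```bash
python3 -m jog '{"claw":[220,200,180,160,140,120,90,60,30,0,0,0,0,0],"slide":[[0,0,0],[0,0,0],[0,0,0],[0,0,0],[0,0,0],[0,0,0],[0,0,0],[0,0,0],[0,0,0],[0,0,0],[0,0,0],[0,0,0],[0,0,0],[0,0,0]],"roll":[0,0,0,0,0,0,0,0,0,0,0,0,0,0]}'
python3 - <<'E'
from h import *
import pickle
s=optics.read_camera("scene"); crop(s["img"],90,130,250,270,5,"pics/s6.png")
w=optics.read_camera("wrist"); cv2.imwrite("pics/w6.png",w["img"][:,:,::-1])
E
```

```text
t: 14.35
eef_pos: [0.5809, -0.2621, 0.1981]
eef_rot: [-3.142, -0.0, 1.407]
force: [0.1, -0.0, -0.0]
finger_gap: 0.0855
```

View pics/s6.png

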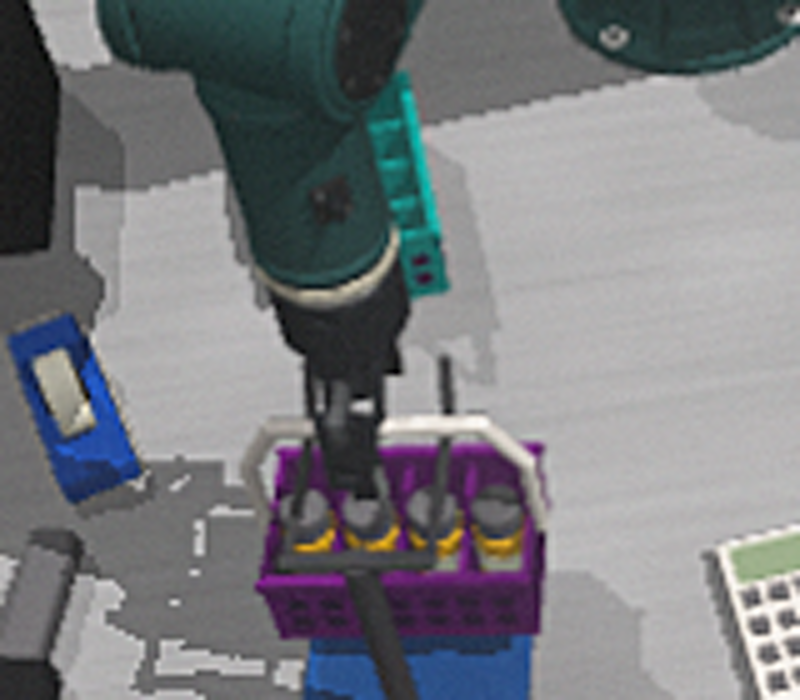

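View pics/w6.png

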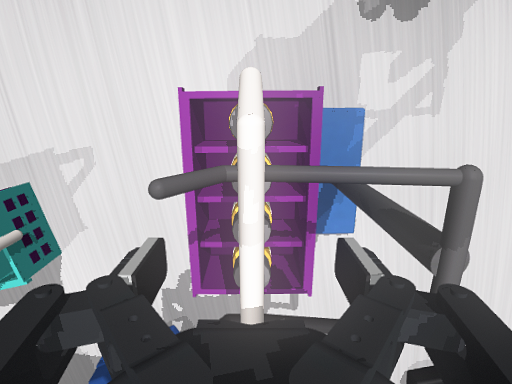

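The basket hangs level on both prongs and the tool force is zero. I lift out and go over to the lane.

```bash
python3 -m jog '{"claw":[0,0,0,0,0,0,0,0,0,0,0,0],"slide":[[0,0,-0.2],[0,0,-0.4],[0,0,-0.5],[0,0,-0.6],[0,0,-0.6],[0,0,-0.6],[0,0,-0.5],[0,0,0],[0,0,0],[0,0,0],[0,0,0],[0,0,0]],"roll":[0,0,0,0,0,0,0,-0.8,-0.9,-0.9,-0.9,-0.8]}'
python3 go.py 0.581 0.254 0.2 102.1
```

```text
t: 15.65
eef_pos: [0.5809, -0.2621, 0.3348]
eef_rot: [3.141, 0.0, 1.785]
force: [-0.8, -0.4, -0.7]
finger_gap: 0.0852
pos [ 0.581 -0.262  0.335] rpy deg [179.974   0.015 102.283] slide total [12.608  2.747  3.368] roll total 0.0366042364323107 t 15.65 F [-0.769 -0.434 -0.68 ] gap 0.08519934368808901
```

```bash
python3 -m jog '{"claw":[0,0,0,0,0,0,0,0,0,0,0,0,0,0,0,0,0,0,0,0],"slide":[[0.3,0.07,0],[0.6,0.13,0],[0.8,0.18,0],[0.8,0.18,0],[0.8,0.18,0],[0.8,0.18,0],[0.8,0.18,0],[0.8,0.18,0],[0.8,0.18,0],[0.8,0.18,0],[0.8,0.18,0],[0.8,0.18,0],[0.8,0.18,0],[0.8,0.18,0],[0.8,0.18,0],[0.8,0.18,0],[0.5,0.02,0.4],[0,0,0.8],[0,0,0.6],[0,0,0]],"roll":[0,0,0,0,0,0,0,0,0,0,0,0,0,0,0,0,0,0.03,0,0]}'
python3 go.py 0.581 0.254 0.074 102.1
python3 - <<'E'
from h import *
s=optics.read_camera("scene"); crop(s["img"],90,130,250,270,5,"pics/s7.png")
w=optics.read_camera("wrist"); cv2.imwrite("pics/w7.png",w["img"][:,:,::-1])
import pickle; pickle.dump((s,w),open("c7.pkl","wb"))
print(proj(w,[.581,.254,.105]))
E
```

```text
t: 17.65
eef_pos: [0.5792, 0.2538, 0.2588]
eef_rot: [-3.134, 0.0, 1.779]
force: [-1.0, -0.4, -1.2]
finger_gap: 0.0853
pos [0.579 0.254 0.259] rpy deg [-179.586    0.018  101.904] slide total [-0.003  0.079  4.619] roll total -0.03911718775794952 t 17.65 F [-0.951 -0.407 -1.173] gap 0.08532445192130948
[251.70662795 179.79271481]
```

View pics/s7.png

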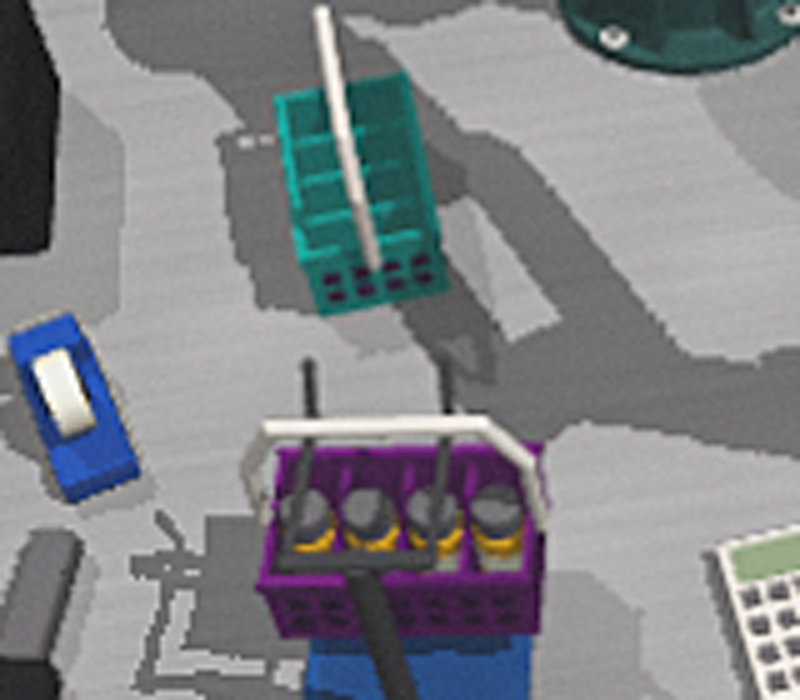

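View pics/w7.png

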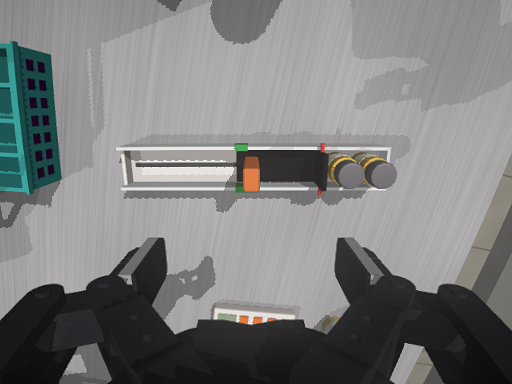

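The basket hangs free. In the wrist view the grip's top is at (251,181), where I predicted it, and the lane runs horizontally, so the jaws are aligned. The clips are at x≈240 and the pointer at x≈320. I descend, grip, and measure the travel again.

```bash
python3 - <<'E'
from h import *
import pickle
s,w=pickle.load(open("c7.pkl","rb"))
np.set_printoptions(precision=4,suppress=True)
im=w["img"].astype(int); hsv=cv2.cvtColor(w["img"],cv2.COLOR_RGB2HSV)
g=cv2.inRange(hsv,(45,100,40),(80,255,255)); r=cv2.inRange(hsv,(0,150,80),(4,255,255))|cv2.inRange(hsv,(174,150,80),(180,255,255))
u=np.array([np.cos(np.radians(12.1)),np.sin(np.radians(12.1))])
for n,m,z in(("g",g,.04),("r",r,.045)):
    k,l,st,ce=cv2.connectedComponentsWithStats(m)
    for i in range(1,k):
        if st[i,4]>3 and 140<ce[i][1]<200: p=plane(w,*ce[i],z); print(n,st[i],ce[i],p,p[:2]@u)
E
python3 -m jog '{"claw":[0,0,0,0,0,0,0,0,0,0,200,255,255,255,255,255,255,255],"slide":[[0,0.06,0.5],[0,0,0.7],[0,0,0.8],[0,0,0.8],[0,0,0.8],[0,0,0.6],[0,0,0.3],[0,0,0.12],[0,0,0],[0,0,0],[0,0,0],[0,0,0],[0,0,0],[0,0,0],[0,0,0],[0,0,0],[0,0,0],[0,0,0]],"roll":[0,0,0,0,0,0,0,0,0,0,0,0,0,0,0,0,0,0]}'
python3 go.py 0.581 0.254 0.074 102.1
python3 - <<'E'
from h import *
s=optics.read_camera("scene"); crop(s["img"],250,130,400,270,5,"pics/s8.png")
E
```

```text
g [235 143  13   8 102] [241.     146.5686] [0.5625 0.2777 0.04  ] 0.6082329514073038
g [236 186   8   6  39] [239.1026 188.8205] [0.5709 0.2241 0.04  ] 0.605151361757121
r [321 143   4   9  26] [322.1154 147.1923] [0.6598 0.2983 0.045 ] 0.7076845362646235
r [318 189   4   7  17] [319.2941 192.4706] [0.6718 0.242  0.045 ] 0.707645528670489
t: 19.55
eef_pos: [0.5807, 0.2533, 0.0775]
eef_rot: [-3.134, 0.0, 1.78]
force: [-11.7, -3.3, 10.8]
finger_gap: 0.0178
pos [0.581 0.253 0.077] rpy deg [-179.585    0.014  101.958] slide total [0.016 0.011 0.087] roll total -0.028360614553048436 t 19.55 F [-11.7    -3.339  10.769] gap 0.01778764320014208
```

View pics/s8.png

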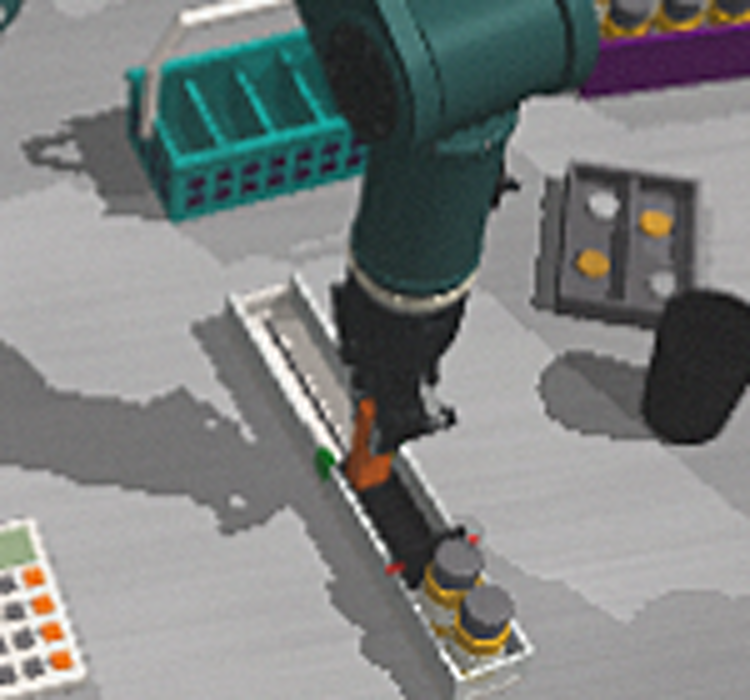

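Gripped (gap 17.8 mm, the grip is 18 mm). The travel to the mark measures 0.096–0.101. I pull about 92 mm and look.

```bash
python3 -m jog '{"claw":[255,255,255,255,255,255,255,255,255,255,255,255,255,255,255,255,255],"slide":[[0,-0.05,0],[0,-0.1,0],[0,-0.15,0],[0,-0.2,0],[0,-0.2,0],[0,-0.2,0],[0,-0.2,0],[0,-0.2,0],[0,-0.2,0],[0,-0.2,0],[0,-0.2,0],[0,-0.2,0],[0,-0.15,0],[0,-0.05,0],[0,0,0],[0,0,0],[0,0,0]],"roll":[0,0,0,0,0,0,0,0,0,0,0,0,0,0,0,0,0]}'
python3 go.py 0.485 0.2332 0.0775 102.1
cat > look.py <<'E'
from h import *
import sys
k=sys.argv[1]
np.set_printoptions(precision=4,suppress=True)
u=np.array([np.cos(np.radians(12.1)),np.sin(np.radians(12.1))])
for name in("scene","top","wrist"):
    w=optics.read_camera(name); cv2.imwrite(f"pics/{name}{k}.png",w["img"][:,:,::-1])
    if name=="scene": crop(w["img"],280,160,380,280,6,f"pics/sc{k}.png")
    if name=="top": crop(w["img"],160,120,240,240,6,f"pics/tc{k}.png")
    hsv=cv2.cvtColor(w["img"],cv2.COLOR_RGB2HSV)
    g=cv2.inRange(hsv,(45,100,40),(80,255,255)); r=cv2.inRange(hsv,(0,150,80),(4,255,255))|cv2.inRange(hsv,(174,150,80),(180,255,255))
    for n,m,z in(("g",g,.04),("r",r,.045)):
        c,l,st,ce=cv2.connectedComponentsWithStats(m)
        for i in range(1,c):
            p=plane(w,*ce[i],z)
            if st[i,4]>1 and .4<p[0]<.75 and .18<p[1]<.33: print(name,n,st[i],p,p[:2]@u)
E
python3 look.py 9
```

```text
t: 21.3
eef_pos: [0.498, 0.2358, 0.0776]
eef_rot: [3.135, -0.0, 1.779]
force: [11.3, 2.4, -7.4]
finger_gap: 0.0175
pos [0.498 0.236 0.078] rpy deg [179.646  -0.025 101.945] slide total [ 0.003 -0.331  0.001] roll total -0.030977811157993074 t 21.3 F [11.297  2.411 -7.434] gap 0.01752445046312917
scene g [327 215   3   2   5] [0.5612 0.2749 0.04  ] 0.6063798489511332
scene g [313 219   5   7  20] [0.5783 0.2231 0.04  ] 0.612180322678502
scene r [331 218   2   2   4] [0.5794 0.2822 0.045 ] 0.6256716929306319
scene r [316 223   3   2   5] [0.5911 0.2283 0.045 ] 0.6257916015690104
top g [197 180   4   4  12] [0.5738 0.2292 0.04  ] 0.6090956711998122
wrist g [345 170  34  19 469] [0.5614 0.2779 0.04  ] 0.607174453647279
wrist g [350 186   2   1   2] [0.5544 0.2719 0.04  ] 0.5990443855767609
wrist g [338 241  31  23 513] [0.5709 0.2281 0.04  ] 0.6059843214098591
wrist r [391 174   8  18 110] [0.5784 0.2806 0.045 ] 0.6244144277171415
wrist r [377 256   9  15  82] [0.5892 0.2254 0.045 ] 0.6233903647192621
```

```bash
sleep 0
```

```text
(no output)
```

View pics/sc9.png

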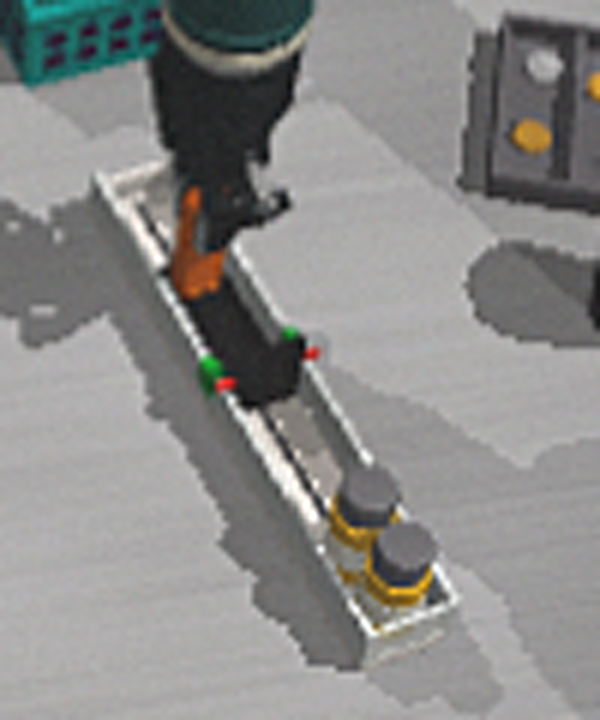

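View pics/tc9.png

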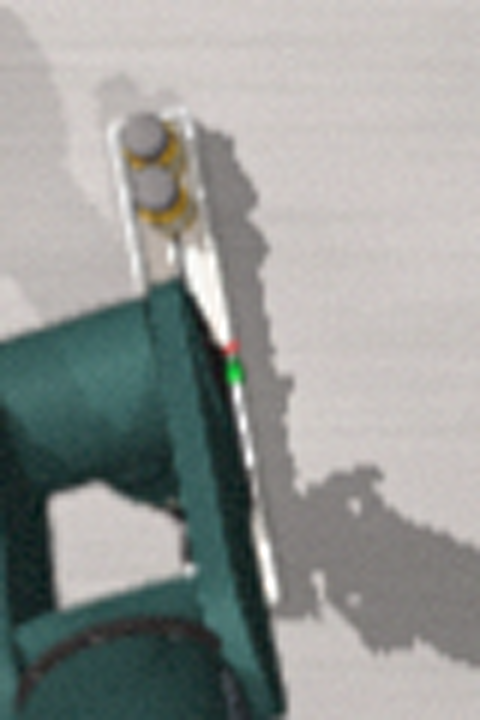

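View pics/wrist9.png

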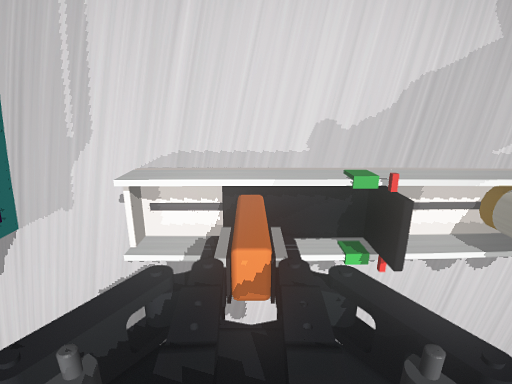

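The pointer is still about 17 mm short of the band centre (wrist: red x≈380–393, green x≈345–375). I pull on.

```bash
python3 -m jog '{"claw":[255,255,255,255,255,255,255],"slide":[[0,-0.05,0],[0,-0.1,0],[0,-0.15,0],[0,-0.1,0],[0,0,0],[0,0,0],[0,0,0]],"roll":[0,0,0,0,0,0,0]}'
python3 look.py 10
```

```text
t: 22.15
eef_pos: [0.4828, 0.2326, 0.0776]
eef_rot: [3.135, -0.0, 1.779]
force: [11.9, 2.2, -9.7]
finger_gap: 0.0169
scene g [328 217   3   4   8] [0.5724 0.2751 0.04  ] 0.6173708038866095
scene g [313 221   5   5  11] [0.5831 0.2239 0.04  ] 0.6171192402590457
scene r [328 215   3   1   3] [0.5636 0.2779 0.045 ] 0.6093464661264693
scene r [314 220   3   2   4] [0.5761 0.2237 0.045 ] 0.6102308125820743
wrist g [368 170  23  19 225] [0.557  0.2776 0.04  ] 0.6027934468651176
wrist g [398 175   5  14  49] [0.5698 0.2779 0.04  ] 0.6153752296996876
wrist g [359 242  20  22 208] [0.5664 0.2266 0.04  ] 0.6013306593516452
wrist r [390 173   9  19 110] [0.5633 0.2774 0.045 ] 0.6089129600780645
wrist r [378 259   1   4   4] [0.571  0.2245 0.045 ] 0.6053549849950983
wrist r [377 258   9  13  67] [0.5747 0.2216 0.045 ] 0.6084089443093997
```

View pics/wrist10.png

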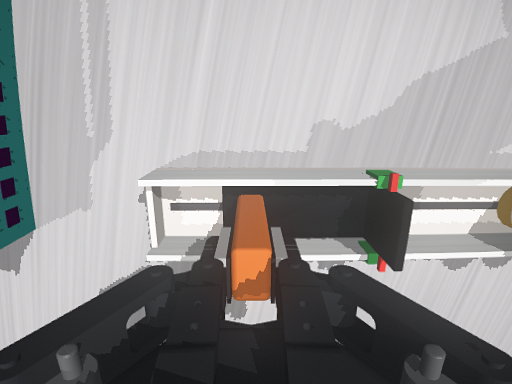

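View pics/sc10.png

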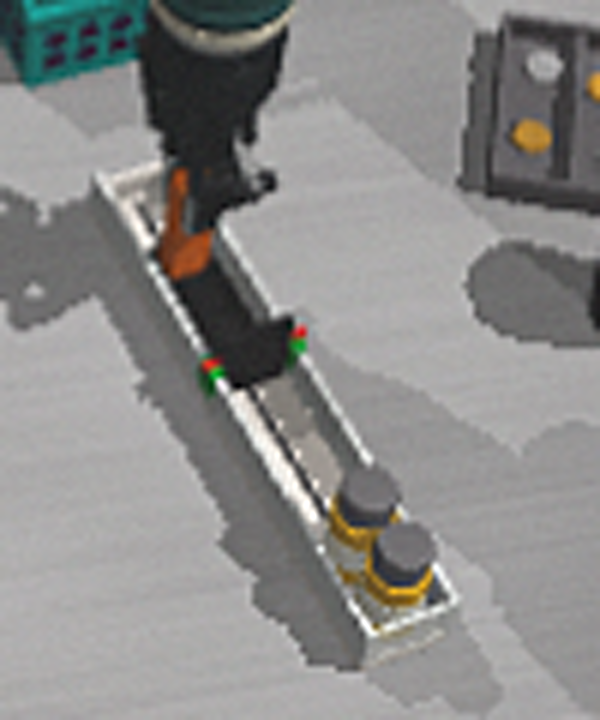

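The pointer now lies within the band on both sides, about 1–2 mm to the +x side of centre. I nudge it slightly, hold for a second, and check for drift.

```bash
python3 -m jog '{"claw":[255,255,255,255,255,255,255,255,255,255,255,255],"slide":[[0,-0.04,0],[0,0,0],[0,0,0],[0,0,0],[0,0,0],[0,0,0],[0,0,0],[0,0,0],[0,0,0],[0,0,0],[0,0,0],[0,0,0]],"roll":[0,0,0,0,0,0,0,0,0,0,0,0]}'
python3 look.py 11
```

```text
t: 23.5
eef_pos: [0.4814, 0.2323, 0.0776]
eef_rot: [3.134, -0.0, 1.779]
force: [12.4, 2.4, -9.7]
finger_gap: 0.0171
scene g [328 216   3   5   9] [0.5715 0.2755 0.04  ] 0.6165788739383374
scene g [313 221   5   5  13] [0.582  0.2238 0.04  ] 0.6159988206655937
scene r [328 214   3   2   5] [0.5621 0.279  0.045 ] 0.6081097514326474
scene r [314 219   3   2   4] [0.5733 0.2253 0.045 ] 0.6077676082334915
wrist g [370 170  23  19 181] [0.5561 0.2777 0.04  ] 0.6019978201240104
wrist g [398 174   8  15  83] [0.569  0.2779 0.04  ] 0.6146333233096398
wrist g [361 242  18  22 154] [0.5657 0.2264 0.04  ] 0.6005600081213448
wrist r [390 174   9  18 109] [0.5618 0.277  0.045 ] 0.6074060431478293
wrist r [378 259   1   4   4] [0.5695 0.2242 0.045 ] 0.6038340010687813
wrist r [377 258   9  13  68] [0.5732 0.2213 0.045 ] 0.6068137134953249
```

View pics/wrist11.png

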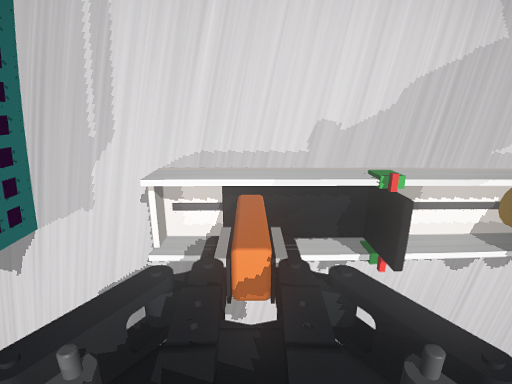

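View pics/scene11.png

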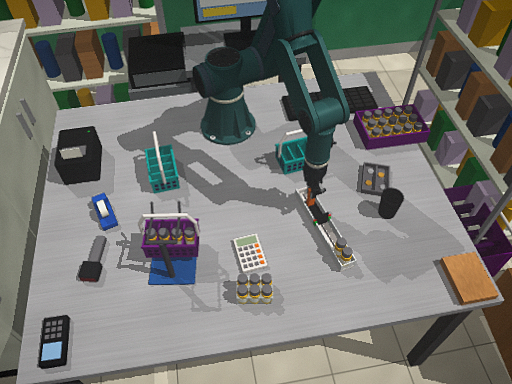

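The wrist view puts the pointer at 0.6071 and the band centre at 0.6066; the scene view gives 0.608 and about 0.609. There is no drift, the basket still hangs, and nothing else has moved. Handing in.

```bash
python3 -c "
from rig import bot
print(bot.hand_in())"
```

```text
the job is handed in; nothing more can be done
None
```

The job is done and handed in at about 23.7 s. The purple basket hangs by its handle over both prongs with its four bottles in it and is let go. The gripper still holds the pusher back at the green band.

**Basket:** After I opened the gripper, the force on the tool read 0 N. The last scene picture still shows the basket hanging level on the stand with all four bottles.

**Pusher:** I drew it back about 0.10 m. The pointer is within about 1 mm of the band's centre: 0.6071 against 0.6066 m in the wrist view, 0.608 against about 0.609 m in the scene view. The band's centre comes from pictures taken before the pointer covered part of the clips. During a hold of about 1 s the pusher did not drift, with a steady pull of about 12 N.

**Other things:** In the last scene picture the two lane bottles stand, and the other things on the counter are where they were. I judged this by eye and did not measure it.

**Checks that disagreed:** My first measurements of the mark's travel ranged from 0.096 to 0.1025 m. I settled it by looking again with the pusher pulled back. The top view could not confirm the final position because the arm was in the way.

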